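# Dip the preservative tank that is in use and present the rod for reading

### The arm

A 7-joint arm with a two-finger parallel gripper is mounted at the origin on a cart in front of the work surface, level with it; the furniture and walls round the work are solid. World frame = base frame: x ahead of the robot, y to its left, z up, the work surface at z = 0. Lengths are in m, angles in rad, forces in N, time in s.
With the tool pointing down it reaches from about 0.425 to 0.925 m from the base axis. Payload 6.8 kg.
Tool frame: the origin (TCP) lies midway between the tips of the shut fingers; the grasp point (between the pads) lies bot.grip_point_offset behind it (bot.grip_point_offset is the distance from the TCP to the grasp point, in m); z points along the fingers, y is the line along which they close (so a half turn about z gives the same grasp; the last joint's range is limited). The gripper opens to 85 mm and grips with 20 to 120 N. Pads are 22 mm wide; open, the fingers measure 114 mm over their backs; the gripper's body (76 mm by 85 mm) begins 54 mm behind the grasp point. The pads swing forward as they close: fully open they stand 13 mm farther back than shut.
Start: joints at [-1.295, 0.477, 0.022, 1.555, -0.011, 1.109, -0.083], TCP at [0.253, 0.626, 0.231] pointing down, gripper open.
Joint ranges: [-2.96, 2.96], [-0.34, 2.1], [-1.41, 1.46], [0.24, 2.44], [-1.37, 4.51], [0.17, 1.92], [-2.96, 2.96]. Speed limits (rad/s): [2.39, 2.39, 3.14, 3.14, 3.14, 3.14, 3.14].

### API

Orientations are given as a unit quaternion [w, x, y, z].
In Python, from station import get_obs, cams, job, bot gives the robot as it stands.
- The arm moves only by the tool arm_command, never from a script. Its argument "rows" is a list that holds one entry, the list of rows, each a list of 5 numbers: the finger opening in mm, from 0 to 85.4, then the shift along the world's x, y, z in units of 60 mm (1.0 is 60 mm), then the turn about the world's z in units of 0.08 rad (1.0 is 0.08 rad). In form: [[[grip, x, y, z, turn], ...]]. A call has exactly 10 rows; each row shifts and turns the commanded pose from where the row before left it; what a row does not reach is not made up. A row lasts 1/8 s, in which the tool goes at most 62.5 mm and 10.7 degrees, less where a joint would pass 70% of its speed; a pose out of reach is approached as far as the arm can. A call with a number of a shift or a turn outside -1 to 1 is refused whole. A call with a gripper value outside its range is refused whole. The fingers move at their own pace and stop on an object; "newtons" is the grip in N (left out, the last holds). Time passes only in rows, so rows that do not move let the fingers close, or fill a call up. It gives the time, the measured TCP pose, the force, the opening and the grip force at its end, in the units of the state.
- get_obs(): the state, without advancing time (a new reading comes with each control period).
- cams.read_camera(name): name is "scene" or "top" or "wrist"; returns the picture (420x560x3 uint8, red, green, blue); there is no depth.
- cams.camera_params(name): a dict with "K" (3x3 intrinsics, pixels), "extrinsics" (4x4, takes a point from camera to world coordinates). Camera axes: x right, y down, z forward; pixel columns grow to the right and rows downward; lengths in m; the calibration is good to about 2 mm. A picture is of the moment at which its call begins: read the wrist's pose just before it. camera_params takes no time and is no camera call; for the wrist camera it gives the pose at the moment of the call.
- job.hand_in(): hands the job in; it is judged then, once.
The state is a dict: "t": time; "q": joint angles; "joint_vel": joint speeds; "joint_torque": joint torques, N m; "eef_pos": TCP position; "tool_rot": TCP orientation; "contact_force": force on the tool from outside, world axes, zero at the start; "torque": the same for the moment, N m; "gripper_width": opening from 0.0 (shut) to 1.0 (fully open); "grasp_force": force on a finger pad.
Only numpy, scipy, OpenCV 4.12 (cv2) and the standard library are available. Lean on these libraries where they do the work, as an engineer would, in place of code of your own. Each camera call takes 0.05 s, during which the arm holds its last target. There are 200 camera calls.

### The job

Check the level in whichever half of the twin steel tank is in use, which is the half whose outlet cock is open (red lever in line with the spout; the shut one has its lever across): take the dip rod from its rest by the blue handle, push it gently down that half's brass guide tube until the collar sits on the tube's mouth, and draw it straight out again. Then hold the rod still and level, so that the wet film does not run, with its tip about a hand's width above the white page of the notebook, and finish like that, still holding the rod in the air by its handle. Do not dip the other half, let the rod touch the notebook, move the cock levers or disturb the other things on the bench.

Things in the scene. Friction and masses are not known exactly. Their poses are not given: they have to be found in the camera images.
- tank: Fixed twin tank: two steel boxes side by side on one low stand, 120 (x) x 208 (y) mm, flat top at z 151 mm, black filler caps to 171 mm at x +24, y +/-54. Origin: centre of its footprint on the worktop. The front, with the two cocks (spouts stand out 67 mm), faces its -x; +y is its left half; z up.
- mouth_left (a point): Centre of the mouth of the left (+y) half's vertical brass guide tube, at (-26, +54, 166) mm in the tank's frame. Bore 12 mm, widened to a 20 mm bell in the top 8 mm; rim 31 mm outside diameter; stands 15 mm above the tank top. Axes as the tank's. The tank is hollow below: no bottom within the rod's reach.
- mouth_right (a point): The same for the right (-y) half's tube, at (-26, -54, 166) mm in the tank's frame.
- cock_1: Brass outlet cock at the foot of the tank's front, in line (y) with the guide tube of the half it empties; may be on either half. Origin: on the tank's front face at the pipe axis, z 68 mm, 34 mm (level) from that half's guide tube axis and 113 mm from the other's. Spout points to the tank's -x.
- cock_2: The other outlet cock, same make, on the other half.
- cock_1_lever (a joint): Red lever on top of cock_1, 50 mm long, turns about the vertical: 0 = in line with the spout, open; 1.57 = across it, shut. Leave as it is.
- cock_2_lever (a joint): Red lever on top of cock_2, same values.
- rod: Loose straight dip rod, about 80 g, lying level on the rest, axis 75 mm above the worktop. Origin: on the axis at the stop face of the brass collar (27 mm diameter, x -7 to 0 mm). x runs along the rod to the tip: 8 mm steel shaft with black graduations, x 0 to 105. Blue handle 16 x 16 mm square, flat sides to own y and z, x -96 to -10. z is up as it lies.
- rod_tip (a point): End of the rod's shaft, 105 mm from the collar's stop face along the rod's x; last 4 mm tapered. The rod balances at about x +7 mm.
- rod_handle (a point): Middle of the blue handle on the axis, at x -55 mm of the rod. Gripped here, fingers closing along the rod's y, tool slanted 45 degrees to the rod (pointing down and towards the tip), the rod can be brought both level and tip-down with the tool within 45 degrees of vertical. Any heading of the rod serves, level or upright.
- rest: Fixed grey rest, base plate 150 x 60 mm, top at z 14 mm, two thin uprights 44 mm wide, to 82 mm high, at x -17 (notch under the handle) and x +80 mm (notch under the shaft), open at the top. The rod lies along its x, tip to +x, collar's stop face within 3 mm of above this origin (on the worktop). Lift the rod straight up 25 mm to clear.
- notebook: Loose spiral field notebook lying flat, white page up, 210 (x) x 152 (y) x 13 mm thick; origin at the centre of its underside.
- vial_white: Bystander: small clear glass vial, white screw cap, 23 x 23 x 51 mm; origin at the centre of its underside. Leave alone.
- vial_navy: Bystander: small clear glass vial, dark blue screw cap, 23 x 23 x 51 mm; origin at the centre of its underside. Leave alone.
- vial_blue: Bystander: clear glass vial, bright blue screw cap, 29 x 29 x 66 mm; origin at the centre of its underside. Leave alone.
- pot_white: Bystander: white plastic specimen pot with screw lid, 53 x 53 x 62 mm; origin at the centre of its underside. Leave alone.
- dropper: Bystander: brown dropper bottle with red bulb, 35 x 36 x 94 mm; origin at the centre of its underside. Leave alone.
- pen_red: Bystander: red and white marker pen lying down, 17 x 135 x 16 mm; origin at the centre of its underside. Leave alone.
There are look-alikes about, which are no part of the job. What is shaped like the rest but green is not meant.

How it is judged:
On the way, in this order (a step that is already met when the one before it is completed fails the run):
1. the rod is lifted off its rest by its handle (contact force between the fingers and rod above 1 N and distance between the grasp point and rod_handle below 0.045 m and z of rod_handle in the frame of rest above 0.1 m), for 0.1 s.
2. the rod stands in the guide tube of the half with the open cock, collar on the mouth (contact force between the fingers and rod above 1 N and ((horizontal distance between mouth_left and cock_1 below 0.07 m and horizontal distance between rod and mouth_left below 0.004 m and z of rod in the frame of mouth_left below 0.003 m and z of rod_tip in the frame of mouth_left below -0.09 m and angle between the x axis of rod and the z axis of tank, either way round below 0.1 rad) or (horizontal distance between mouth_right and cock_1 below 0.07 m and horizontal distance between rod and mouth_right below 0.004 m and z of rod in the frame of mouth_right below 0.003 m and z of rod_tip in the frame of mouth_right below -0.09 m and angle between the x axis of rod and the z axis of tank, either way round below 0.1 rad))), for 0.2 s.
3. the rod is drawn out, its tip above both mouths (contact force between the fingers and rod above 1 N and distance between the grasp point and rod_handle below 0.045 m and z of rod_tip in the frame of mouth_left above 0.008 m and z of rod_tip in the frame of mouth_right above 0.008 m), for 0.1 s.
At the end, for the whole second after the job is handed in: Fingers hold the rod by its blue handle; the rod is still and level within 10 degrees; its tip is over the notebook's page, 50 to 200 mm above the notebook's underside; the rod touches no notebook, tank or rest; the cock levers stand as found (contact force between the fingers and rod above 1 N and distance between the grasp point and rod_handle below 0.045 m and angle between rod's own x axis and vertical between 1.4 and 1.742 rad and x of rod_tip in the frame of notebook between -0.11 and 0.11 m and y of rod_tip in the frame of notebook between -0.08 and 0.08 m and z of rod_tip in the frame of notebook between 0.05 and 0.2 m and linear speed of rod below 0.03 m/s and angular speed of rod below 0.15 rad/s and contact force between rod and tank below 0.2 N and contact force between rod and rest below 0.2 N and contact force between rod and notebook below 0.2 N and value of joint cock_1_lever below 0.3 rad and value of joint cock_2_lever above 1.2 rad); the arm keeps its last pose, push and grip.
It fails at once if the rod goes down the guide tube of the half with the shut cock ((horizontal distance between mouth_left and cock_2 below 0.07 m and (horizontal distance between rod_tip and mouth_left below 0.009 m and z of rod_tip in the frame of mouth_left below -0.015 m)) or (horizontal distance between mouth_right and cock_2 below 0.07 m and (horizontal distance between rod_tip and mouth_right below 0.009 m and z of rod_tip in the frame of mouth_right below -0.015 m))).
It fails at once if the rod is forced against the tank (over 40 N) (contact force between rod and tank above 40 N).
It fails at once if the rod touches the notebook (contact force between rod and notebook above 0.5 N).
It fails at once if a cock lever is moved (value of joint cock_1_lever above 0.3 rad or value of joint cock_2_lever below 1.2 rad).
It fails at once if the notebook or a bystander is disturbed (distance of notebook from where it was at the start of the episode above 0.03 m or distance of any of vial_white, vial_navy, vial_blue, pot_white, dropper, pen_red from where it was at the start of the episode above 0.02 m).
It also fails if it takes over 51 s, if anything falls off the work surface, if the arm or the gripper's body presses on something with over 40 N, if the wrist force passes 120 N, or if a joint passes its speed limit or range.

## Working session

There is one attempt and no reset: what is moved stays moved. The work goes in short steps, Python scripts to look and compute and a tool call to move; the robot and the scene stay as the last step left them, time stands still between calls to the robot, and variables do not carry over. Pictures are saved under pics/ and viewed, at most 10 in all, crops included, and the job is handed in when it is done.

Besides the shell and the picture viewer there is one more tool, called as a command line: name --argument value ..., lists and objects as JSON in quotes. arm_command: Moves the arm, as the interface text tells. Its arguments: {"type":"object","properties":{"rows":{"type":"array"},"newtons":{"type":"number"}},"required":["rows"]}

```bash
ls; mkdir -p pics; cat > h.py <<'E'
import numpy as np,cv2
from station import get_obs,cams,job,bot
def snap(n,f):
    p=cams.camera_params(n); im=cams.read_camera(n); cv2.imwrite(f,im[:,:,::-1]); np.savez(f+'.npz',K=p['K'],E=p['extrinsics'])
    return im
def ray(f,u,v,z):
    d=np.load(f+'.npz');E=d['E'];r=E[:3,:3]@np.linalg.inv(d['K'])@[u,v,1];o=E[:3,3]
    return o+r*(z-o[2])/r[2]
def proj(f,P):
    d=np.load(f+'.npz');E=d['E'];c=E[:3,:3].T@(np.array(P)-E[:3,3]);c=d['K']@c;return c[:2]/c[2]
E
python3 - <<'E'
from h import *
for n in['scene','top']:
    snap(n,f'pics/{n}0.png');
    d=np.load(f'pics/{n}0.png.npz');print(d['K'][0,0],d['E'].round(3).tolist())
o=get_obs();print(o);print(bot.grip_point_offset,[a for a in dir(bot) if a[0]!='_'])
E
```

```text
pics
409.8397854987816 [[-0.435, -0.481, 0.762, -0.228], [-0.9, 0.218, -0.376, 0.429], [0.015, -0.849, -0.528, 0.679], [0.0, 0.0, 0.0, 1.0]]
523.1797601141068 [[-0.012, -0.977, 0.214, 0.323], [-1.0, 0.011, -0.005, 0.039], [0.002, -0.214, -0.977, 1.356], [0.0, 0.0, 0.0, 1.0]]
{'t': 0.1, 'q': array([-1.29509383,  0.47772957,  0.02234099,  1.55633419, -0.01147267,
        1.10928701, -0.08308247]), 'joint_vel': array([-0.00188996, -0.00179798, -0.00100971, -0.00409314,  0.00025897,
        0.00185735,  0.00022595]), 'joint_torque': array([ 4.09246117e-03, -5.97764862e+01,  1.61366947e+00, -2.81954509e+01,
        1.28199629e-02,  5.05361226e-03, -1.01612346e-05]), 'eef_pos': array([0.25257361, 0.62540243, 0.23042254]), 'tool_rot': array([-8.50660718e-05,  1.90700289e-01,  9.81647969e-01, -8.10497575e-04]), 'contact_force': array([ 0.52537524,  0.14985988, -0.3753305 ]), 'torque': array([-0.05095437,  0.00692426,  0.01359296]), 'grasp_force': 0.0, 'gripper_width': 1.0025176141924004}
0.0187 ['PlanningError', 'grip_point_offset']
```

View pics/scene0.png

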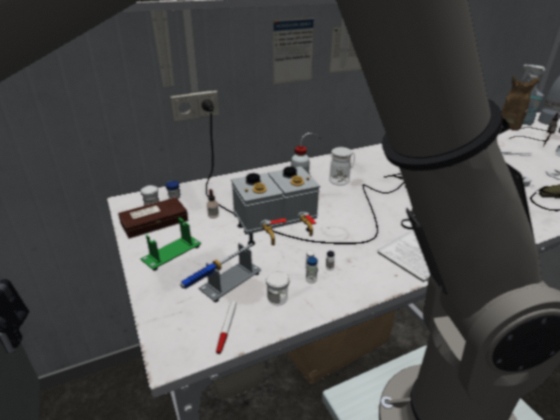

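View pics/top0.png

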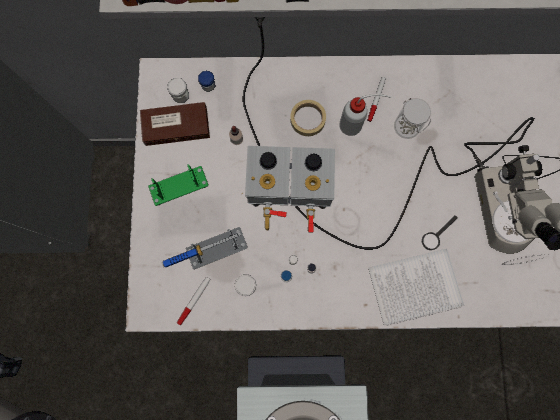

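The top view shows the tank at about (290,177). The right half's cock (311,218) has its lever in line with the spout, so it is open. The left one (267,212) has its lever across, so it is shut. The rod lies on the grey rest from the blue handle end (163,263) to its tip (≈243,238). The right mouth is at (313,183) and the notebook at (417,288).

```bash
cat > m.py <<'E'
from h import *
f='pics/top0.png'; im=cv2.imread(f); hsv=cv2.cvtColor(im,cv2.COLOR_BGR2HSV)
def comp(lo,hi,box):
    u0,v0,u1,v1=box; m=np.zeros(im.shape[:2],np.uint8); m[v0:v1,u0:u1]=cv2.inRange(hsv,lo,hi)[v0:v1,u0:u1]
    return m
for nm,b in [('L',(255,170,280,193)),('R',(300,170,327,193))]:
    m=comp((12,90,70),(30,255,255),b); c=cv2.findNonZero(m); (u,v),r=cv2.minEnclosingCircle(c); print(nm,len(c),u,v,r,ray(f,u,v,.166).round(4))
m=comp((105,120,60),(125,255,255),(155,235,225,275)); c=cv2.findNonZero(m); R=cv2.minAreaRect(c); print('handle',R)
P=np.array([ray(f,*p,.081)[:2] for p in cv2.boxPoints(R)]);print(P.round(4).tolist(),P.mean(0))
for nm,uv,z in[('nb',(417,288),.013),('nbTL',(369,269),.013),('nbTR',(450,250),.013),('nbBR',(463,306),.013),('nbBL',(377,324),.013),('tankTR',(334,149),.151),('tankBR',(333,206),.151),('tankTL',(248,146),.151),('tankBL',(247,204),.151),('rodtip',(243,236),.075),('pot',(245,285),.062),('dropper',(235,133),.09),('bottle',(357,104),.15),('jar',(417,110),.1),('mic',(520,160),.2)]:
    print(nm,ray(f,*uv,z).round(3))
big=cv2.resize(im[130:300,140:350],None,fx=3.8,fy=3.5,interpolation=cv2.INTER_CUBIC); cv2.imwrite('pics/crop.png',big[:600,:800])
E
python3 m.py
```

```text
L 166 266.79998779296875 181.0 7.800111293792725 [0.6285 0.0773 0.166 ]
R 169 315.5 182.0 10.688879013061523 [ 0.6248 -0.0369  0.166 ]
handle ((179.6100311279297, 257.27001953125), (6.311147689819336, 35.08860397338867), 67.83365631103516)
[[0.4527, 0.3352], [0.4841, 0.257], [0.4697, 0.2509], [0.4385, 0.3289]] [0.46125536 0.29298901]
nb [ 0.384 -0.297  0.013]
nbTL [ 0.433 -0.178  0.013]
nbTR [ 0.479 -0.389  0.013]
nbBR [ 0.337 -0.41   0.013]
nbBL [ 0.296 -0.191  0.013]
tankTR [ 0.71  -0.084  0.151]
tankBR [ 0.57  -0.078  0.151]
tankTL [0.72  0.123 0.151]
tankBL [0.577 0.125 0.151]
rodtip [0.512 0.14  0.075]
pot [0.394 0.135 0.062]
dropper [0.775 0.16  0.09 ]
bottle [ 0.825 -0.145  0.15 ]
jar [ 0.828 -0.305  0.1  ]
mic [ 0.663 -0.507  0.2  ]
```

View pics/crop.png

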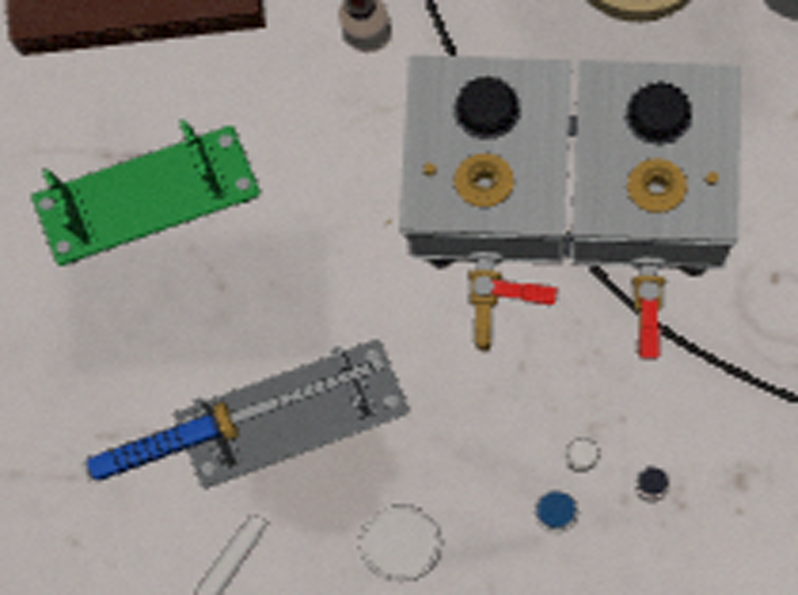

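The crop confirms it: left lever (525,292) across, right lever (650,330) in line with the spout. So I dip the right half, with its mouth centre at crop (657,185).

arm_command --rows '[[[85,0.35,-0.56,-0.13,-1],[85,0.35,-0.56,-0.13,-1],[85,0.35,-0.56,-0.13,-1],[85,0.35,-0.56,-0.13,-1],[85,0.35,-0.56,-0.13,-1],[85,0.35,-0.56,-0.13,-1],[85,0.35,-0.56,-0.13,-1],[85,0.35,-0.56,-0.13,-1],[85,0.35,-0.56,-0.13,-1],[85,0.35,-0.56,-0.13,-1]]]' --newtons 20

```text
t: 1.35
eef_pos: [0.4631, 0.2887, 0.1529]
tool_rot: [-0.0, 0.559, 0.829, -0.0]
contact_force: [0.6, 0.4, -0.3]
gripper_width: 0.995
grasp_force: 0.0
```

```bash
cat >> h.py <<'E'
def st():
    o=get_obs();q=o['tool_rot'];a=2*np.arctan2(q[2],q[1])-np.pi/2
    print('t',round(o['t'],2),'tcp',o['eef_pos'].round(4),'yaz',round((a+np.pi)%(2*np.pi)-np.pi,3),'q',o['tool_rot'].round(3),'F',o['contact_force'].round(1),'T',o['torque'].round(2),'w',round(o['gripper_width']*85.4,1),'g',round(o['grasp_force'],1))
E
python3 - <<'E'
from h import *
import h
st(); f='pics/w1.png'; im=snap('wrist',f)
hsv=cv2.cvtColor(im,cv2.COLOR_RGB2HSV); m=cv2.inRange(hsv,(105,120,50),(128,255,255))
n,l,s,c=cv2.connectedComponentsWithStats(m); i=1+np.argmax(s[1:,4]); R=cv2.minAreaRect(cv2.findNonZero((l==i).astype(np.uint8))); print(R)
P=np.array([ray(f,*p,.081)[:2] for p in cv2.boxPoints(R)]);print(P.round(4).tolist(),P.mean(0))
E
```

```text
t 1.35 tcp [0.4631 0.2887 0.1529] yaz 0.384 q [-0.     0.559  0.829 -0.   ] F [ 0.6  0.4 -0.3] T [-0.01  0.01 -0.03] w 85.0 g 0.0
((278.0, 256.0), (30.0, 22.0), 90.0)
[[0.4627, 0.2724], [0.4768, 0.2781], [0.4857, 0.2568], [0.4712, 0.2509]] [0.47411343 0.26457048]
```

View pics/w1.png

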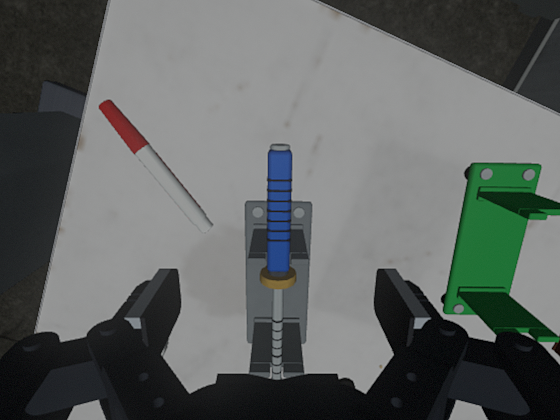

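The wrist view shows the handle running from (280,150) to (278.5,271), with the collar at row 278. The rod is lined up with the tool.

```bash
python3 - <<'E'
from h import *
f='pics/w1.png'
a=ray(f,280,150,.083)[:2]; b=ray(f,278.5,271,.083)[:2]; d=b-a; L=np.hypot(*d); d/=L
print(a,b,L,'heading',np.arctan2(d[1],d[0])); print('grasp x=-50',b-d*.040, b-d*.04-[.4631,.2887])
E
```

```text
[0.44731388 0.33396366] [0.47837736 0.25498582] 0.08486717968512009 heading -1.196062728467027
grasp x=-50 [0.46373638 0.29221003] [0.00063638 0.00351003]
```

arm_command --rows '[[[85,0,0.06,-0.3,-0.1],[85,0,0,-0.4,0],[85,0,0,-0.4,0],[85,0,0,-0.3,0],[85,0,0,-0.21,0],[85,0,0,0,0],[10,0,0,0,0],[10,0,0,0,0],[10,0,0,0,0],[10,0,0,0,0]]]' --newtons 20

```text
t: 2.65
eef_pos: [0.4629, 0.2936, 0.057]
tool_rot: [0.0, 0.561, 0.828, 0.0]
contact_force: [0.4, 0.6, 1.8]
gripper_width: 0.185
grasp_force: 24.4
```

arm_command --rows '[[[10,0,0,0,0],[10,0,0,0,0],[10,0,0,0,0],[10,0,0,0.1,0],[10,0,0,0.2,0],[10,0,0,0.2,0],[10,0,0,0.2,0],[10,0,0,0.2,0],[10,0,0,0.1,0],[10,0,0,0,0]]]'

```text
t: 3.9
eef_pos: [0.463, 0.2937, 0.1172]
tool_rot: [0.0, 0.561, 0.828, 0.0]
contact_force: [-0.5, -0.4, -0.2]
gripper_width: 0.183
grasp_force: 24.1
```

```bash
python3 - <<'E'
from h import *
st(); a=snap('wrist','pics/w2.png'); b=snap('scene','pics/s2.png')
c=cv2.resize(b[180:340,100:313],(560,420),interpolation=cv2.INTER_CUBIC)
cv2.imwrite('pics/c2.png',cv2.resize(np.hstack([a,c]),(800,300))[:,:,::-1])
E
```

```text
t 3.9 tcp [0.463  0.2937 0.1172] yaz 0.379 q [0.    0.561 0.828 0.   ] F [-0.5 -0.4 -0.2] T [ 0.06 -0.01 -0.  ] w 15.6 g 24.1
```

View pics/c2.png

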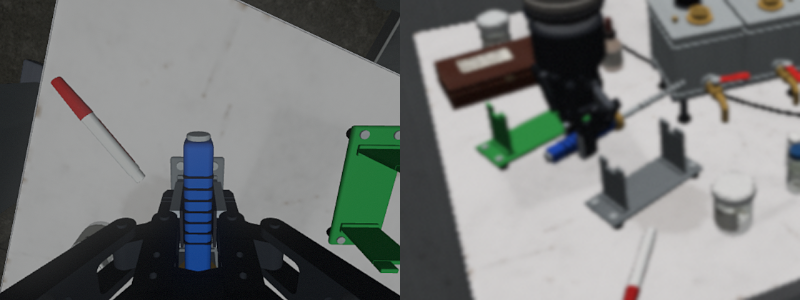

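The rod is off the rest, held level at about x −52 by the handle. The tool only turns about the vertical, so I'll pivot the rod in the pads by pressing the handle's rear on the tank's right top edge.

arm_command --rows '[[[10,0.05,-0.2,0.8,0],[10,0.05,-0.2,0.8,0],[10,0.05,-0.2,0.8,0],[10,0.35,-0.85,0,-0.75],[10,0.35,-0.85,0,-0.75],[10,0.35,-0.85,0,-0.75],[10,0.35,-0.85,0,-0.75],[10,0.35,-0.85,0,-0.75],[10,0.35,-0.85,0,-0.75],[10,0.35,-0.85,0,-0.75]]]'

```text
t: 5.25
eef_pos: [0.619, -0.1009, 0.26]
tool_rot: [-0.0, 0.722, 0.692, -0.0]
contact_force: [0.7, 0.6, -0.9]
gripper_width: 0.181
grasp_force: 24.1
```

```bash
python3 - <<'E'
from h import *
st(); a=snap('wrist','pics/w3.png'); b=snap('top','pics/t3.png')
c=cv2.resize(b[110:260,230:430],(560,420),interpolation=cv2.INTER_CUBIC)
cv2.imwrite('pics/c3.png',cv2.resize(np.hstack([a,c]),(800,300))[:,:,::-1])
E
```

```text
t 5.25 tcp [ 0.619  -0.1009  0.26  ] yaz -0.043 q [-0.     0.722  0.692 -0.   ] F [ 0.7  0.6 -0.9] T [ 0.05 -0.02 -0.01] w 15.4 g 24.1
```

View pics/c3.png

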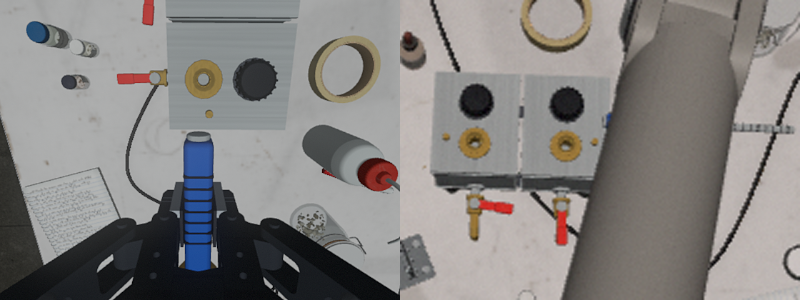

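The left half of the picture is the wrist view: right mouth at about (284,111) in full pixels and the tank's right top edge at row ≈181. The rod is still level.

```bash
python3 - <<'E'
from h import *
f='pics/w3.png'; im=cv2.imread(f); hsv=cv2.cvtColor(im,cv2.COLOR_BGR2HSV)
m=cv2.inRange(hsv,(14,110,70),(28,255,255)); m[:, :250]=0;m[:,320:]=0;m[:75]=0;m[148:]=0
c=cv2.findNonZero(m);R=cv2.fitEllipse(cv2.convexHull(c)) ;print(R, ray(f,*R[0],.166))
for u in(245,410): 
    g=im[150:200,u].sum(1).astype(int); v=150+np.argmax(abs(np.diff(g))); print(u,v,ray(f,u,v,.151))
E
```

```text
((284.7270812988281, 110.50109100341797), (51.384944915771484, 53.649925231933594), 5.248624324798584) [ 0.62765086 -0.02969119  0.166     ]
245 180 [ 0.59572556 -0.0798548   0.151     ]
410 169 [ 0.72129447 -0.07663735  0.151     ]
```

arm_command --rows '[[[10,0,0.07,-0.4,0],[10,0,0,-0.4,0],[10,0,0,-0.4,0],[10,0,0,-0.4,0],[10,0,0,-0.3,0],[10,0,0,-0.1,0],[10,0,0,-0.1,0],[10,0,0,-0.1,0],[10,0,0,-0.1,0],[10,0,0,0,0]]]'

```text
t: 6.6
eef_pos: [0.62, -0.0969, 0.1253]
tool_rot: [0.002, 0.722, 0.692, 0.001]
contact_force: [-3.2, -1.3, 11.5]
gripper_width: 0.186
grasp_force: 34.3
```

```bash
python3 - <<'E'
from h import *
st()
E
```

```text
t 6.6 tcp [ 0.62   -0.0969  0.1253] yaz -0.042 q [0.002 0.722 0.692 0.001] F [-3.2 -1.3 11.5] T [-0.17  0.66  0.08] w 15.9 g 34.3
```

arm_command --rows '[[[10,0,0,-0.05,0],[10,0,0,-0.05,0],[10,0,0,-0.06,0],[10,0,0,-0.06,0],[10,0,0,-0.06,0],[10,0,0,-0.06,0],[10,0,0,-0.04,0],[10,0,0,0,0],[10,0,0,0,0],[10,0,0,0,0]]]'

```text
t: 7.85
eef_pos: [0.6213, -0.0987, 0.1025]
tool_rot: [0.004, 0.722, 0.692, 0.001]
contact_force: [1.8, -5.9, 6.5]
gripper_width: 0.184
grasp_force: 32.6
```

```bash
python3 - <<'E'
from h import *
st(); a=snap('wrist','pics/w4.png'); b=snap('scene','pics/s4.png')
c=cv2.resize(b[120:300,210:450],(560,420),interpolation=cv2.INTER_CUBIC)
cv2.imwrite('pics/c4.png',cv2.resize(np.hstack([a,c]),(800,300))[:,:,::-1])
E
```

```text
t 7.85 tcp [ 0.6213 -0.0987  0.1025] yaz -0.043 q [0.004 0.722 0.692 0.001] F [ 1.8 -5.9  6.5] T [-0.97 -0.28 -0.05] w 15.7 g 32.6
```

View pics/c4.png

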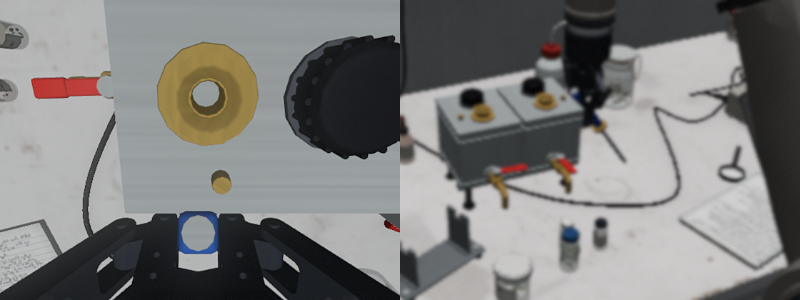

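The rod has pivoted tip-down, but by geometry its tip must be near the table, so I'll raise it and measure the tilt. I'll finish the pivot to vertical against the right tube's rim.

arm_command --rows '[[[10,0,-0.03,0.2,0],[10,0,0,0.4,0],[10,0,0,0.6,0],[10,0,0,0.6,0],[10,0,0,0.6,0],[10,0,0,0.6,0],[10,0,0,0.4,0],[10,0,0,0.2,0],[10,0,0,0,0],[10,0,0,0,0]]]'

```text
t: 9.2
eef_pos: [0.6182, -0.0968, 0.3147]
tool_rot: [-0.001, 0.721, 0.693, -0.001]
contact_force: [-0.5, 0.6, -1.4]
gripper_width: 0.183
grasp_force: 31.9
```

```bash
python3 - <<'E'
from h import *
st(); b=snap('scene','pics/s5.png'); a=snap('top','pics/t5.png')
g=get_obs()['eef_pos']+[0,0,.0187]; print(g)
psi=-.043; d=np.array([np.sin(psi),-np.cos(psi),0])
for th in(35,40,45,50,55,60,65,70):
    r=np.cos(np.radians(th))*d-[0,0,np.sin(np.radians(th))]
    print(th,proj('pics/s5.png',g).round(0),'collar',proj('pics/s5.png',g+.05*r).round(0),'tip',proj('pics/s5.png',g+.157*r).round(0),'toptip',proj('pics/t5.png',g+.157*r).round(0))
u,v=map(int,proj('pics/s5.png',g)); u0=max(0,u-60);v0=max(0,v-40);print('crop',u0,v0)
c=cv2.resize(b[v0:v0+120,u0:u0+160],(800,600),interpolation=cv2.INTER_CUBIC); cv2.imwrite('pics/c5.png',c[:,:,::-1])
E
```

```text
t 9.2 tcp [ 0.6182 -0.0968  0.3147] yaz -0.041 q [-0.001  0.721  0.693 -0.001] F [-0.5  0.6 -1.4] T [ 0.02 -0.07 -0.03] w 15.6 g 31.9
[ 0.61817467 -0.09686957  0.33333829]
35 [324. 115.] collar [338. 124.] tip [364. 142.] toptip [403. 178.]
40 [324. 115.] collar [337. 126.] tip [361. 146.] toptip [399. 179.]
45 [324. 115.] collar [336. 127.] tip [357. 150.] toptip [393. 180.]
50 [324. 115.] collar [334. 128.] tip [354. 153.] toptip [388. 181.]
55 [324. 115.] collar [333. 129.] tip [350. 157.] toptip [383. 182.]
60 [324. 115.] collar [332. 130.] tip [346. 160.] toptip [377. 182.]
65 [324. 115.] collar [330. 131.] tip [342. 163.] toptip [371. 183.]
70 [324. 115.] collar [329. 132.] tip [338. 165.] toptip [365. 183.]
crop 264 75
```

View pics/c5.png

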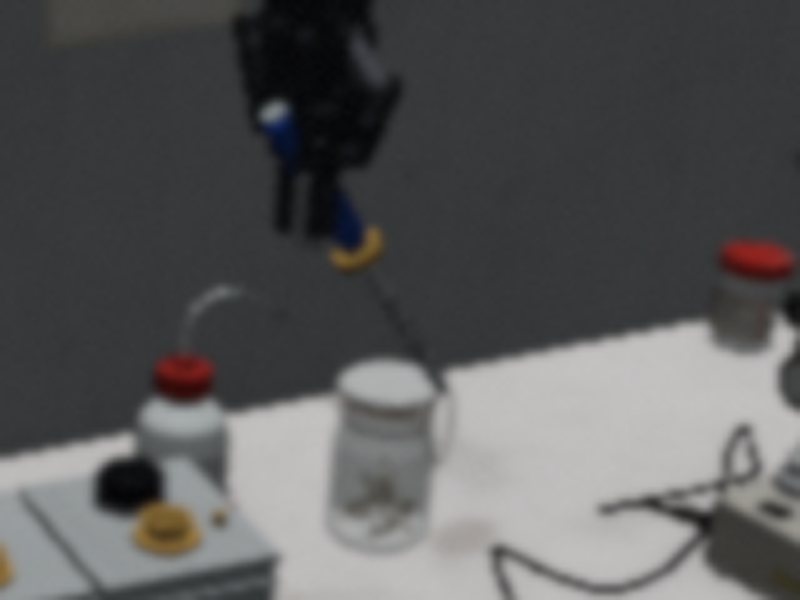

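In the crop the tip is at (443,388), i.e. full pixel (353,153). That makes the rod about 53° down, with the tip ≈153 mm from the grip.

arm_command --rows '[[[10,0.05,0.3,0,0],[10,0.05,0.6,0,0],[10,0.05,0.7,0,0],[10,0.05,0.7,0,0],[10,0,0.6,0,0],[10,0,0.35,-0.1,0],[10,0,0,-0.3,0],[10,0,0,-0.3,0],[10,0,0,-0.18,0],[10,0,0,0,0]]]'

```text
t: 10.55
eef_pos: [0.6302, 0.0965, 0.2618]
tool_rot: [-0.0, 0.722, 0.692, -0.001]
contact_force: [0.4, 0.6, -0.3]
gripper_width: 0.184
grasp_force: 31.8
```

```bash
python3 - <<'E'
from h import *
st(); b=snap('scene','pics/s6.png')
c=cv2.resize(b[70:250,200:440],(800,600),interpolation=cv2.INTER_CUBIC); cv2.imwrite('pics/c6.png',c[:,:,::-1])
g=get_obs()['eef_pos']+[0,0,.0187]
for dy in(-.08,-.092,-.1): print(proj('pics/s6.png',g+[-.004,dy,-np.sqrt(.153**2-dy**2)]))
E
```

```text
t 10.55 tcp [0.6302 0.0965 0.2618] yaz -0.043 q [-0.     0.722  0.692 -0.001] F [ 0.4  0.6 -0.3] T [-0.04  0.01 -0.01] w 15.7 g 31.8
[280.99874893 186.6368807 ]
[285.12537233 183.03198437]
[287.88309436 180.29388996]
```

View pics/c6.png

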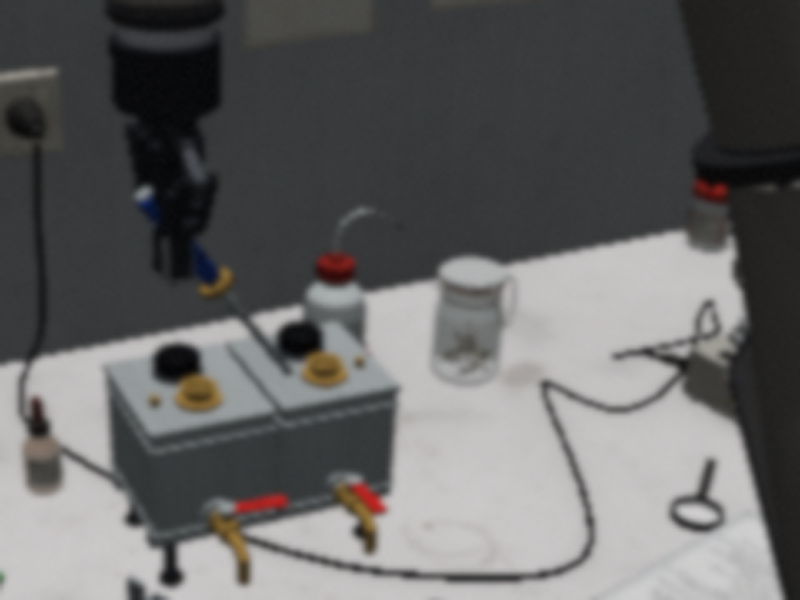

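The tip is at full pixel (287,182), just left of the right tube's rim and low enough to catch on it. Next I arc the tool over, with the rim holding the tip.

arm_command --rows '[[[10,0,-0.1,-0.05,0],[10,0,-0.1,0,0],[10,0,-0.28,0.17,0],[10,0,-0.24,0.14,0],[10,0,-0.25,0.11,0],[10,0,-0.25,0.08,0],[10,0,-0.26,0.05,0],[10,0,-0.31,0.02,0],[10,0,0,0,0],[10,0,0,0,0]]]'

```text
t: 11.85
eef_pos: [0.6308, -0.01, 0.2939]
tool_rot: [0.0, 0.722, 0.692, -0.0]
contact_force: [0.7, 0.5, -0.1]
gripper_width: 0.183
grasp_force: 29.4
```

```bash
cat > rod.py <<'E'
from h import *
# project predicted shaft for tilt list; report which line best matches dark/bright? -> just find blue rear end in wrist & collar in scene
st(); import sys
n=sys.argv[1]
b=snap('scene',f'pics/s{n}.png'); w=snap('wrist',f'pics/w{n}.png'); a=np.load(f'pics/w{n}.png.npz')
hs=cv2.cvtColor(w,cv2.COLOR_RGB2HSV); m=cv2.inRange(hs,(105,100,40),(128,255,255)); m[:,:200]=0;m[:,360:]=0
c=cv2.findNonZero(m); print('wrist blue',None if c is None else cv2.boundingRect(c))
hs=cv2.cvtColor(b,cv2.COLOR_RGB2HSV); g=get_obs()['eef_pos']+[0,0,.0187]; u,v=map(int,proj(f'pics/s{n}.png',g))
m=cv2.inRange(hs,(12,90,60),(30,255,255)); k=np.zeros_like(m); k[v:v+35,u-20:u+40]=m[v:v+35,u-20:u+40]; c=cv2.findNonZero(k)
print('collar px',None if c is None else (len(c),c.reshape(-1,2).mean(0),cv2.boundingRect(c)),'grip px',(u,v))
for th in(50,60,70,80,90,100,120,140,160,180):
    t=np.radians(th); r=np.array([-.043*np.cos(t),-np.cos(t),-np.sin(t)]); print(th,'collar',proj(f'pics/s{n}.png',g+.043*r).round(1),'tip',proj(f'pics/s{n}.png',g+.153*r).round(1))
cv2.imwrite(f'pics/c{n}.png',cv2.resize(b[v-30:v+90,u-60:u+100],(800,600),interpolation=cv2.INTER_CUBIC)[:,:,::-1]); print('crop',u-60,v-30)
E
python3 rod.py 7
```

```text
t 11.85 tcp [ 0.6308 -0.01    0.2939] yaz -0.041 q [ 0.     0.722  0.692 -0.   ] F [ 0.7  0.5 -0.1] T [ 0.05 -0.01  0.02] w 15.6 g 29.4
wrist blue (252, 254, 51, 126)
collar px (39, array([291.94871795, 141.64102564]), (287, 140, 11, 5)) grip px (290, 126)
50 collar [300.2 137.6] tip [322.8 163.1]
60 collar [297.9 139.5] tip [315.2 169.5]
70 collar [295.5 141. ] tip [307.  174.8]
80 collar [292.8 142.2] tip [298.3 178.7]
90 collar [290.1 142.8] tip [289.2 181.2]
100 collar [287.4 143. ] tip [280.  182.2]
120 collar [282.3 141.9] tip [262.2 179.4]
140 collar [278.1 139. ] tip [246.8 170.2]
160 collar [275.4 134.5] tip [235.7 155. ]
180 collar [274.4 128.9] tip [230.9 135.1]
crop 230 96
```

```bash
python3 - <<'E'
from h import *
a=cv2.imread('pics/s6.png').astype(int);b=cv2.imread('pics/s7.png').astype(int); d=abs(a-b).sum(2)
for v in range(140,186,2): print(v,[int(x) for x in np.where(d[v,278:312]>45)[0]+278])
print('rim px',proj('pics/s7.png',[.626,-.030,.166]),proj('pics/s7.png',[.626,-.0145,.166]))
E
```

```text
140 [287, 288, 289, 291, 292, 293, 294, 296]
142 [288, 289, 290, 291, 292, 293, 294, 295, 296, 297]
144 []
146 []
148 []
150 []
152 []
154 []
156 [291, 292]
158 [291, 292, 293]
160 [290, 291, 292]
162 [289, 290, 291, 292]
164 [289, 290, 291, 292]
166 [290]
168 [278, 289, 290, 291]
170 [278, 279, 289, 290, 291]
172 [278, 279, 280, 281, 288, 289, 290, 291]
174 [278, 279, 280, 281, 282, 288, 289, 290, 291]
176 [279, 280, 281, 282, 283, 284, 289, 290]
178 [281, 282, 283, 284, 285, 286, 288, 289, 290, 291]
180 [283, 284, 285, 286, 287, 289, 290, 291]
182 [284, 285, 286, 287]
184 []
rim px [297.0116867  178.35054746] [291.82597196 179.47359341]
```

```bash
python3 - <<'E'
from h import *
for f,box in [('pics/w4.png',(200,45,380,215)),('pics/w7.png',(150,0,420,420))]:
    im=cv2.imread(f); hsv=cv2.cvtColor(im,cv2.COLOR_BGR2HSV); m=cv2.inRange(hsv,(14,90,60),(28,255,255))
    n,l,s,c=cv2.connectedComponentsWithStats(m)
    for i in range(1,n):
        if s[i,4]>300:
            R=cv2.fitEllipse(cv2.convexHull(cv2.findNonZero((l==i).astype(np.uint8)))); print(f,s[i],np.round(R[0],1),np.round(R[1],1),ray(f,*R[0],.166).round(4))
print(proj('pics/w7.png',[.627,-.03,.166]),proj('pics/w7.png',[.627,.077,.166]))
E
```

```text
pics/w4.png [  220    59   142   145 14702] [290.1 131. ] [141.3 144.3] [ 0.6274 -0.0283  0.166 ]
pics/w4.png [296 239  28  33 610] [309.1 254.9] [26.9 33.1] [ 0.6314 -0.0598  0.166 ]
pics/w7.png [ 252   64   47   49 1607] [274.7  88.1] [46.5 48.9] [0.633  0.0775 0.166 ]
pics/w7.png [ 254  198   47   69 1487] [275.9 235.8] [50.9 77.4] [ 0.6289 -0.0432  0.166 ]
[273.04078001 221.53133182] [266.82745574  89.09105294]
```

arm_command --rows '[[[10,0,0.02,0.15,0],[10,0,0,0.18,0],[10,-0.03,-0.12,0,0],[10,-0.02,-0.15,0,0],[10,0,-0.07,0,0],[10,0,0,0,0],[10,0,0,-0.15,0],[10,0,0,-0.15,0],[10,0,0,-0.1,0],[10,0,0,0,0]]]'

```text
t: 13.2
eef_pos: [0.6274, -0.0285, 0.2893]
tool_rot: [-0.0, 0.721, 0.693, -0.001]
contact_force: [-0.7, 0.1, -0.8]
gripper_width: 0.182
grasp_force: 29.4
```

```bash
python3 rod.py 8 | head -3;  python3 - <<'E'
from h import *
a=cv2.imread('pics/s6.png').astype(int);b=cv2.imread('pics/s8.png').astype(int); d=abs(a-b).sum(2)
for v in range(150,186,3): print(v,[int(x) for x in np.where(d[v,286:312]>45)[0]+286])
E
```

```text
t 13.2 tcp [ 0.6274 -0.0285  0.2893] yaz -0.041 q [-0.     0.721  0.693 -0.001] F [-0.7  0.1 -0.8] T [0.01 0.01 0.01] w 15.5 g 29.4
wrist blue (252, 254, 51, 126)
collar px (42, array([298.66666667, 143.0952381 ]), (294, 141, 11, 5)) grip px (298, 127)
150 [297, 298, 299, 300]
153 [297, 298, 299, 300]
156 [296, 297, 298, 299, 300]
159 [296, 297, 298, 299, 300]
162 [296, 297, 298, 299]
165 [296, 297, 298, 299]
168 [295, 296, 297, 298, 299]
171 [296, 297, 298, 299]
174 [296, 297, 298, 299]
177 [286, 295, 296, 297, 298]
180 [286, 287]
183 []
```

arm_command --rows '[[[10,0,0,-0.06,0],[10,0,0,-0.06,0],[10,0,0,-0.1,0],[10,0,0,-0.1,0],[10,0,0,-0.12,0],[10,0,0,-0.12,0],[10,0,0,-0.12,0],[10,0,0,-0.12,0],[10,0,0,-0.1,0],[10,0,0,0,0]]]'

```text
t: 14.55
eef_pos: [0.6274, -0.0287, 0.2355]
tool_rot: [-0.0, 0.721, 0.692, -0.0]
contact_force: [-0.0, -0.9, -0.4]
gripper_width: 0.178
grasp_force: 29.4
```

arm_command --rows '[[[10,0,0,-0.1,0],[10,0,0,-0.1,0],[10,0,0,-0.1,0],[10,0,0,-0.1,0],[10,0,0,-0.1,0],[10,0,0,-0.05,0],[10,0,0,-0.03,0],[10,0,0,-0.03,0],[10,0,0,-0.02,0],[10,0,0,0,0]]]'

```text
t: 15.8
eef_pos: [0.6277, -0.0287, 0.1983]
tool_rot: [-0.0, 0.721, 0.692, 0.0]
contact_force: [-0.4, 0.6, -0.7]
gripper_width: 0.183
grasp_force: 29.4
```

arm_command --rows '[[[10,0,0,-0.02,0],[10,0,0,-0.02,0],[10,0,0,-0.02,0],[10,0,0,-0.02,0],[10,0,0,-0.02,0],[10,0,0,0,0],[10,0,0,0,0],[10,0,0,0,0],[10,0,0,0,0],[10,0,0,0,0]]]'

```text
t: 17.05
eef_pos: [0.6278, -0.0287, 0.1933]
tool_rot: [-0.0, 0.721, 0.692, 0.0]
contact_force: [-3.2, 1.2, 6.8]
gripper_width: 0.182
grasp_force: 30.4
```

The force has risen to about 7 N at the expected height. I'll press slightly more to make sure the collar is seated, then check.

arm_command --rows '[[[10,0,0,-0.02,0],[10,0,0,-0.01,0],[10,0,0,0,0],[10,0,0,0,0],[10,0,0,0,0],[10,0,0,0,0],[10,0,0,0,0],[10,0,0,0,0],[10,0,0,0,0],[10,0,0,0,0]]]'

```text
t: 18.3
eef_pos: [0.628, -0.0286, 0.1932]
tool_rot: [-0.0, 0.722, 0.692, 0.001]
contact_force: [-6.9, 1.6, 17.8]
gripper_width: 0.183
grasp_force: 32.0
```

```bash
python3 - <<'E'
from h import *
st(); b=snap('scene','pics/s9.png'); w=snap('wrist','pics/w9.png')
c=cv2.resize(b[120:210,250:370],(560,420),interpolation=cv2.INTER_CUBIC)
cv2.imwrite('pics/c9.png',cv2.resize(np.hstack([w,c]),(800,300))[:,:,::-1])
E
```

```text
t 18.3 tcp [ 0.628  -0.0286  0.1932] yaz -0.041 q [-0.     0.722  0.692  0.001] F [-6.9  1.6 17.8] T [ 0.13  1.92 -0.1 ] w 15.6 g 32.0
```

View pics/c9.png

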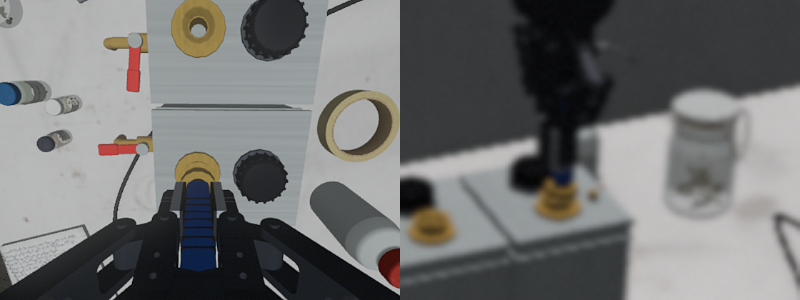

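The wrist view shows the rod upright with its collar on the right half's mouth. The right lever is still in line and the left one still across. Now I draw it straight out.

arm_command --rows '[[[10,0,0,0.1,0],[10,0,0,0.2,0],[10,0,0,0.3,0],[10,0,0,0.35,0],[10,0,0,0.35,0],[10,0,0,0.35,0],[10,0,0,0.35,0],[10,0,0,0.3,0],[10,0,0,0,0],[10,0,0,0,0]]]'

```text
t: 19.65
eef_pos: [0.6274, -0.0285, 0.3279]
tool_rot: [-0.0, 0.721, 0.693, -0.0]
contact_force: [-0.0, -0.3, -1.3]
gripper_width: 0.181
grasp_force: 29.4
```

```bash
python3 rod.py 10 | grep -v ' tip' ;  python3 - <<'E'
from h import *
a=cv2.imread('pics/s6.png').astype(int);b=cv2.imread('pics/s10.png').astype(int); d=abs(a-b).sum(2)
for v in range(120,186,3): print(v,[int(x) for x in np.where(d[v,286:312]>45)[0]+286])
g=get_obs()['eef_pos']+[0,0,.0187];print('pred tip',proj('pics/s10.png',g-[0,0,.151]))
E
```

```text
t 19.65 tcp [ 0.6274 -0.0285  0.3279] yaz -0.041 q [-0.     0.721  0.693 -0.   ] F [-0.  -0.3 -1.3] T [ 0.   -0.04 -0.01] w 15.4 g 29.4
wrist blue (252, 254, 51, 126)
collar px (39, array([299.79487179, 128.35897436]), (295, 126, 11, 5)) grip px (298, 112)
crop 238 82
120 [298, 299, 300, 301, 302, 303]
123 [297, 298, 299, 300, 301, 302, 303]
126 [296, 298, 299, 300, 301, 302]
129 [296, 297, 298, 299, 300, 301, 302, 303, 304]
132 []
135 []
138 []
141 []
144 []
147 [297, 298, 299]
150 [297, 298, 299]
153 [298, 299]
156 [295, 296, 297, 298, 299]
159 [295, 296, 297, 298, 299]
162 [295, 296, 297, 298, 299]
165 [295, 296, 297, 298]
168 [295, 296, 297, 298]
171 []
174 []
177 []
180 [286, 287]
183 []
pred tip [296.66122108 168.44853634]
```

The tip is out at z ≈ 0.196, clear above both mouths. Next I level the rod the same way: tip against the far side of the right tube's rim, tool arced over towards −y, then lowered outside the tank.

arm_command --rows '[[[10,0.02,0.15,0,0],[10,0,0.25,0,0],[10,0,0.13,0,0],[10,0,0,0,0],[10,0,0,-0.15,0],[10,0,0,-0.25,0],[10,0,0,-0.18,0],[10,0,0,-0.05,0],[10,0,0,0,0],[10,0,0,0,0]]]'

```text
t: 21.0
eef_pos: [0.6293, 0.0031, 0.2912]
tool_rot: [0.0, 0.721, 0.692, 0.0]
contact_force: [-0.1, 0.1, -0.2]
gripper_width: 0.177
grasp_force: 29.4
```

arm_command --rows '[[[10,0,-0.23,0,0],[10,-0.01,-0.33,-0.02,0],[10,-0.01,-0.32,-0.06,0],[10,-0.01,-0.31,-0.11,0],[10,-0.01,-0.3,-0.14,0],[10,-0.01,-0.19,-0.12,0],[10,-0.01,-0.18,-0.13,0],[10,-0.01,-0.22,-0.21,0],[10,0,0,0,0],[10,0,0,0,0]]]'

```text
t: 22.25
eef_pos: [0.6245, -0.1217, 0.2429]
tool_rot: [-0.0, 0.721, 0.693, -0.0]
contact_force: [0.5, 0.1, -0.4]
gripper_width: 0.185
grasp_force: 24.6
```

```bash
python3 rod.py 11;  python3 - <<'E'
from h import *
a=cv2.imread('pics/s0.png' if 0 else 'pics/s5.png').astype(int);b=cv2.imread('pics/s11.png').astype(int); d=abs(a-b).sum(2)
for v in range(126,200,3): print(v,[int(x) for x in np.where(d[v,260:345]>45)[0]+260])
E
```

```text
t 22.25 tcp [ 0.6245 -0.1217  0.2429] yaz -0.041 q [-0.     0.721  0.693 -0.   ] F [ 0.5  0.1 -0.4] T [ 0.02 -0.06  0.  ] w 15.8 g 24.6
wrist blue (257, 213, 41, 164)
collar px (22, array([317.77272727, 150.        ]), (315, 147, 7, 7)) grip px (329, 139)
50 collar [337.4 149.5] tip [356.6 172.9]
60 collar [335.3 151.3] tip [349.4 179. ]
70 collar [333.  152.8] tip [341.7 184. ]
80 collar [330.6 153.8] tip [333.6 187.7]
90 collar [328.1 154.5] tip [325.3 190.2]
100 collar [325.6 154.7] tip [317.  191.2]
120 collar [321.1 153.7] tip [301.1 188.8]
140 collar [317.5 151.1] tip [287.7 180.4]
160 collar [315.2 146.9] tip [278.6 166.4]
180 collar [314.6 141.8] tip [275.3 148.1]
crop 269 109
126 [321, 322, 323, 324, 325, 326, 327, 328, 329, 330, 331, 332, 333, 334, 335, 336, 337, 338, 339, 340, 341, 342, 343, 344]
129 [323, 324, 325, 326, 327, 328, 329, 330, 331, 332, 333, 334, 335, 336, 337, 338, 339, 340, 341, 342, 343, 344]
132 [326, 327, 328, 329, 330, 331, 332, 333, 334, 335, 336, 337, 338, 339, 340, 341, 342, 343]
135 [324, 325, 326, 327, 328, 329, 330, 331, 332, 333, 334, 335, 336, 337, 338, 339]
138 [324, 325, 326, 327, 330, 331, 332, 333, 334, 335, 336, 337]
141 [324, 325, 326, 327, 330, 331, 332, 333, 334, 335, 336]
144 [320, 321, 322, 323, 324, 325, 326, 327, 330, 331, 332, 333, 334, 335, 336]
147 [316, 319, 320, 321, 322, 323, 324, 325, 326, 327]
150 [316, 317, 318, 319, 322, 323, 324]
153 [313, 314, 315, 316, 317, 318]
156 [311, 312, 313]
159 [309, 310, 311, 312, 313]
162 [309, 310]
165 [302, 303]
168 [298, 299, 300, 301, 302, 303]
171 [293, 294, 295, 297, 298, 299, 300]
174 [290, 291, 292, 293, 294, 295, 296]
177 [289, 290, 292, 293]
180 [289, 290, 291]
183 []
186 []
189 []
192 []
195 []
198 []
```

The tip is at (290,180), so the rod is now tilted about 43° with its tip towards +y. Lowering the tool beside the tank will lay the shaft level on the rim.

arm_command --rows '[[[10,0,0,-0.15,0],[10,0,0,-0.2,0],[10,0,0,-0.2,0],[10,0,0,-0.2,0],[10,0,0,-0.2,0],[10,0,0,-0.2,0],[10,0,0,-0.16,0],[10,0,0,-0.12,0],[10,0,0,-0.08,0],[10,0,0,0,0]]]'

```text
t: 23.6
eef_pos: [0.6246, -0.1218, 0.1524]
tool_rot: [-0.0, 0.722, 0.692, -0.0]
contact_force: [-0.0, 0.0, 0.1]
gripper_width: 0.185
grasp_force: 23.4
```

```bash
python3 rod.py 12|grep -E "tcp|collar px|160|180";  python3 - <<'E'
from h import *
a=cv2.imread('pics/s5.png').astype(int);b=cv2.imread('pics/s12.png').astype(int); d=abs(a-b).sum(2)
for u in range(260,330,5): print(u,[int(x) for x in np.where(d[150:200,u]>45)[0]+150])
E
```

```text
t 23.6 tcp [ 0.6246 -0.1218  0.1524] yaz -0.041 q [-0.     0.722  0.692 -0.   ] F [-0.   0.   0.1] T [-0.11  0.04  0.01] w 15.8 g 23.4
collar px (16, array([314.375, 172.75 ]), (313, 170, 4, 7)) grip px (326, 170)
160 collar [313.4 177.7] tip [278.3 196.8]
180 collar [312.8 173.1] tip [275.2 180.2]
260 []
265 []
270 []
275 []
280 [178, 179, 180, 181]
285 [178, 179, 180]
290 [175, 176, 177, 179]
295 [175, 176, 177, 178]
300 [175, 176, 177]
305 [175, 176]
310 [170, 171, 172, 173, 174, 175, 176]
315 [169, 170, 171, 172, 173, 174, 175, 176, 177, 178]
320 [150, 151, 152, 153, 154, 155, 156, 157, 158, 159, 160, 161, 168, 169, 170, 171, 172, 173, 174, 175, 176]
325 [150, 151, 152, 153, 154, 155, 156, 157, 158, 159, 160, 161, 162, 163, 164, 165, 166, 167, 168, 169, 170, 171, 172, 173, 174, 175, 176, 177, 178]
```

The rod is level: its tip at (277,180) matches the prediction for level. I'll tighten the grip, lift, and carry it to the notebook.

arm_command --rows '[[[10,0,0,0,0],[10,0,0,0.15,0],[10,0,0,0.3,0],[10,0,0,0.35,0],[10,-0.1,-0.15,0,0],[10,-0.25,-0.3,0,0],[10,-0.35,-0.45,0,0],[10,-0.35,-0.45,0,0],[10,-0.35,-0.45,0,0],[10,-0.35,-0.45,0,0]]]' --newtons 45

```text
t: 24.95
eef_pos: [0.5168, -0.2587, 0.2]
tool_rot: [-0.001, 0.722, 0.692, -0.001]
contact_force: [0.7, 0.2, -0.8]
gripper_width: 0.179
grasp_force: 49.7
```

arm_command --rows '[[[10,-0.35,-0.45,0,0],[10,-0.35,-0.45,0,0],[10,-0.35,-0.45,0,0],[10,-0.35,-0.45,0,0],[10,-0.35,-0.45,0,0],[10,-0.3,-0.45,0,0],[10,-0.2,-0.3,0,0],[10,-0.1,-0.15,0,0],[10,0,0,0,0],[10,0,0,0,0]]]'

```text
t: 26.2
eef_pos: [0.3792, -0.4448, 0.2004]
tool_rot: [-0.0, 0.721, 0.693, 0.0]
contact_force: [-0.5, 0.2, -0.8]
gripper_width: 0.176
grasp_force: 49.7
```

```bash
python3 - <<'E'
from h import *
st(); b=snap('top','pics/t13.png'); snap('scene','pics/s13.png'); a=cv2.imread('pics/top0.png').astype(int)
d=abs(a-b[:,:,::-1].astype(int)).sum(2)
g=get_obs()['eef_pos']+[0,0,.0187]
for th in(-15,0,15):
    t=np.radians(th); T=g+.151*np.array([.041*np.cos(t),np.cos(t),np.sin(t)]); print(th,T.round(3),'top',proj('pics/t13.png',T).round(1),'scene',proj('pics/s13.png',T).round(1))
for u in range(360,440,6): print(u,[int(x) for x in np.where(d[230:330,u]>60)[0]+230])
E
```

```text
t 26.2 tcp [ 0.3792 -0.4448  0.2004] yaz -0.04 q [-0.     0.721  0.693  0.   ] F [-0.5  0.2 -0.8] T [0.01 0.03 0.  ] w 15.0 g 49.7
-15 [ 0.385 -0.299  0.18 ] top [436.2 283.4] scene [439.7 194.2]
0 [ 0.386 -0.294  0.219] top [439.  282.3] scene [441.5 180.5]
15 [ 0.385 -0.299  0.258] top [446.9 281.3] scene [446.8 165.4]
360 []
366 []
372 []
378 []
384 []
390 []
396 []
402 []
408 []
414 []
420 []
426 []
432 []
438 []
```

arm_command --rows '[[[10,0,0,-0.15,0],[10,0,0,-0.25,0],[10,0,0,-0.3,0],[10,0,0,-0.3,0],[10,0,0,-0.3,0],[10,0,0,-0.2,0],[10,0,0,-0.15,0],[10,0,0,0,0],[10,0,0,0,0],[10,0,0,0,0]]]'

```text
t: 27.55
eef_pos: [0.3791, -0.446, 0.1023]
tool_rot: [0.001, 0.721, 0.692, 0.0]
contact_force: [0.3, -0.5, -0.9]
gripper_width: 0.177
grasp_force: 49.7
```

```bash
python3 - <<'E'
from h import *
st(); b=snap('top','pics/t14.png')[:,:,::-1].astype(int); s=snap('scene','pics/s14.png')[:,:,::-1].astype(int)
g=get_obs()['eef_pos']+[0,0,.0187]
for th in(-10,0,10):
    t=np.radians(th); T=g+.151*np.array([.041*np.cos(t),np.cos(t),np.sin(t)]); C=g+.046*np.array([.041*np.cos(t),np.cos(t),np.sin(t)]); print(th,T.round(3),'top',proj('pics/t14.png',T).round(1),'scene',proj('pics/s14.png',T).round(1),'collar scene',proj('pics/s14.png',C).round(1))
d=abs(cv2.imread('pics/top0.png').astype(int)-b).sum(2)
d2=abs(cv2.imread('pics/s5.png').astype(int)-s).sum(2)
for u in range(412,460,4): print('top',u,[int(x) for x in np.where(d[265:310,u]>60)[0]+265])
for u in range(405,460,4): print('sc',u,[int(x) for x in np.where(d2[185:240,u]>50)[0]+185])
E
```

```text
t 27.55 tcp [ 0.3791 -0.446   0.1023] yaz -0.041 q [0.001 0.721 0.692 0.   ] F [ 0.3 -0.5 -0.9] T [-0.05  0.   -0.02] w 15.1 g 49.7
-10 [ 0.385 -0.297  0.095] top [425.4 285.7] scene [432.1 223.3] collar scene [464.8 209.2]
0 [ 0.385 -0.295  0.121] top [427.3 285. ] scene [433.5 214.9] collar scene [465.3 206.6]
10 [ 0.385 -0.297  0.147] top [431.4 284.4] scene [436.4 205.9] collar scene [466.3 204. ]
top 412 []
top 416 []
top 420 []
top 424 []
top 428 [284, 286]
top 432 [284, 285, 286, 287]
top 436 [284, 285, 286, 287]
top 440 [284, 285, 286, 287]
top 444 [284, 286, 287]
top 448 [284, 285, 286, 287, 288]
top 452 [284, 285, 286, 287, 288]
top 456 [285, 286, 287, 288]
sc 405 []
sc 409 []
sc 413 []
sc 417 []
sc 421 []
sc 425 []
sc 429 []
sc 433 [214, 215, 216]
sc 437 [185, 186, 187, 188, 189, 190, 191, 192, 193, 194, 213, 214, 215, 216]
sc 441 [185, 186, 187, 188, 189, 190, 191, 192, 193, 194, 195, 196, 197, 198, 199, 200, 201, 202, 203, 204, 205, 206, 207, 208, 209, 210, 211, 212, 213, 214, 215, 216, 217, 218, 219, 220, 221, 222, 223, 224, 225, 226, 227, 228, 229, 230, 231, 232, 233, 
[... 446 characters left out ...]
213, 214, 215, 216, 217, 218, 219, 220, 221, 222, 223, 224, 225, 226, 227, 228, 229, 230, 231, 232, 233, 234, 235, 236, 237, 238, 239]
sc 453 [185, 186, 187, 188, 189, 190, 191, 192, 193, 194, 195, 196, 197, 198, 199, 200, 201, 202, 203, 204, 205, 206, 207, 208, 209, 210, 211, 212, 213, 214, 215, 216, 217, 218, 219, 220, 221, 222, 223, 224, 225, 226, 227, 228, 229, 230, 231, 232, 233, 234, 235, 236, 237, 238, 239]
sc 457 [185, 186, 187, 188, 189, 190, 191, 192, 193, 194, 195, 196, 197, 198, 199, 200, 201, 202, 203, 204, 205, 206, 207, 208, 209, 210, 211, 212, 213, 214, 215, 216, 217, 218, 219, 220, 221, 222, 223, 224, 225, 226, 227, 228, 229, 230, 231, 232, 233, 234, 235, 236, 237, 238, 239]
```

The tip shows at (433,215) in the scene view and (428,285) in the top view. Both match a level rod with its tip over the page centre at z ≈ 0.12.

```bash
python3 -c "
from station import job
print(job.hand_in())"
```

```text
the job is handed in; nothing more can be done
None
```

I dipped the right half, whose cock was open, until the collar sat on its mouth, drew the rod straight out, and handed in with it held level about 11 cm above the notebook page; the hand-in returned no verdict.

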